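Fit the taper pillar to the microscope stand

ROBOT

A 6-joint arm with a two-finger parallel gripper is mounted at the origin on the work surface. World frame = base frame: x ahead of the robot, y to its left, z up, the work surface at z = 0. Lengths are in mm, angles in degrees, forces in N, time in s.
With the tool pointing down it reaches from about 325 to 900 mm from the base axis. Payload 6.1 kg.
Tool frame: the origin (TCP) lies at the very end of the fingers, on their centre line; the grasp point (between the pads) lies 19 mm behind it; z points along the fingers, y is the line along which they close (so a half turn about z gives the same grasp; the last joint's range is limited). The gripper opens to 87 mm and grips with 3 to 60 N. Pads are 19 mm wide; open, the fingers measure 117 mm over their backs; the gripper's body (75 mm by 190 mm) begins 51 mm behind the grasp point.
Start: joints at [-75.35, 12.628, 87.462, -0, 79.91, -7.225], TCP at [232.862, -579.992, 222.538] pointing down, gripper open.
Joint ranges: [-170.65, 170.65], [-52.31, 119.04], [5.05, 147.46], [-71.25, 251.25], [11.57, 151.72], [-153.62, 153.62]. Speed limits (degrees/s): [147.25, 147.25, 172.46, 180, 180, 180].

INTERFACE

Orientations are given as [roll, pitch, yaw] about the fixed x, y, z axes, in that order (R = Rz(yaw) Ry(pitch) Rx(roll)).
In Python, from bench import ctrl gives the robot as it stands. Calls block until the motion is done:
- ctrl.move_pose(position, orientation): joint-space move of the TCP to a pose.
- ctrl.line_to(position, feed=150, rotation=None): straight line of the TCP; rotation=None keeps the orientation; feed is the mean speed in mm/s.
- ctrl.move_j(angles): joint-space move.
- ctrl.set_gripper(opening): finger opening in mm; the grip force is fixed at half the most; returns when the fingers have stopped.
- ctrl.dwell(seconds).
- ctrl.solve_ik(position, orientation): joint angles nearest the present ones, or None.
- ctrl.snapshot(name): name is "scene" or "top"; returns a dict with "img" (384x512x3 uint8, blue, green, red), "fx", "fy", "cx", "cy" (pixels), "D" ([k1, k2, p1, p2, k3] as OpenCV has them; the pictures are not rectified), "R" (3x3) and "t" (3): a world point X has camera coordinates R X + t. Camera axes: x right, y down, z forward; pixel columns grow to the right and rows downward; lengths in mm; the calibration is good to about 2 mm. A picture is of the moment at which its call begins. There is no depth.
A pose or a line that the arm cannot do raises ctrl.IKError and nothing moves.
- ctrl.job_done(): hands the job in; it is judged then, once.
Readings, each from a call of its own:
- ctrl.read_clock(): time.
- ctrl.read_joint_positions(): joint angles.
- ctrl.read_dq(): joint speeds.
- ctrl.read_joint_efforts(): joint torques, N m.
- ctrl.read_tool_pos(): TCP position.
- ctrl.read_ee_rot(): TCP orientation.
- ctrl.read_wrist_force(): force on the tool from outside, world axes, zero at the start.
- ctrl.read_torque(): the same for the moment, N m.
- ctrl.read_width(): finger opening in mm.
- ctrl.read_grasp_force(): force on a finger pad.
Only numpy, scipy, OpenCV 4.12 (cv2) and the standard library are available. Lean on these libraries where they do the work, as an engineer would, in place of code of your own. Each camera call takes 0.05 s, during which the arm holds its last target. There are 200 camera calls.

TASK

Take the flat-capped pillar out of the wooden block, stand its tapered end upright in the socket of the stand base and let go of it, so that it rests there with its shoulder still clear of the rim. Then tap or press it down on its cap until the taper locks and the shoulder is fully home on the rim, and leave it standing there. Leave the other two posts standing in the block.

Things in the scene. Friction and masses are not known exactly. Their poses are not given: they have to be found in the camera images.
- pillar: steel post to fit, 0.4 kg, round about z (up). Origin: centre of its shoulder's underside. Below: tapered shank 50 mm long, 30 mm wide at the shoulder, 20 mm at the tip. Above: shoulder disc 48 mm wide, 8 mm thick; plain column 28 mm wide from 8 to 82 mm (grip here); flat round cap 40 mm wide from 82 to 92 mm. Starts hanging by its shoulder in a hole of the block, origin level with the block's top
- pillar_top (a point): centre of the flat top face of the pillar's cap, 92 mm above the pillar's origin; the place to tap
- stand: stand base, fixed: off-white plate 230 (x) by 180 (y) by 16 mm, with a round boss 78 mm wide rising to 75 mm above the table, centred 55 mm along the stand's +x. Origin: centre of the plate's underside, z up. A loose glass dish, 90 mm wide, 16 mm high, lies on the other half of the plate, about 55 mm along -x
- socket (a point): centre of the socket's mouth (35 mm wide), level with the boss's steel rim, z up. Four sprung jaws inside form the taper, over 55 mm deep. A pillar let go in it stands by itself, its origin 11 to 15 mm above this point; a push on the cap rising from about 5 N to 12-18 N drives it down, the jaws hold it where it gets to. Home: its origin at this point, shoulder on the rim; it then goes no further
- block: wooden parking block, fixed, 85 (x) by 285 (y) by 62 mm high, with three holes 34 mm wide and 58 mm deep in a row along its y axis, 95 mm apart, the middle one at its centre. Origin: centre of its underside. The three posts hang in the holes in any order
- ball_post: steel post to leave alone: same shoulder, shank and kind of origin, thin column 16 mm wide, ball 30 mm wide on top; its top is 93 mm above its origin
- clamp_post: steel post to leave alone: same shoulder, shank and kind of origin, column 24 mm wide, rectangular clamp head 22 by 54 by 24 mm on top; its top is 87 mm above its origin
There are look-alikes about, which are no part of the job. What is shaped like the pillar but blue or purple is not meant.

How it is judged (in metres and radians):
On the way, in this order (a step that is already met when the one before it is completed fails the run):
1. the pillar stands by itself in the socket, let go, its shoulder still clear of the rim (horizontal distance between pillar and socket below 0.006 m and angle between pillar's own z axis and vertical below 0.12 rad and z of pillar in the frame of socket between 0.004 and 0.025 m and contact force between the fingers and pillar below 0.1 N and linear speed of pillar below 0.02 m/s), for 0.2 s.
2. the pillar is driven home, its shoulder on the rim (z of pillar in the frame of socket below 0.0025 m and horizontal distance between pillar and socket below 0.004 m), for 0.1 s.
At the end, for the whole second after the job is handed in: The pillar stands at rest in the socket, upright within 0.05 rad, centred within 4 mm, its shoulder on the rim (gap under 2.5 mm); the other two posts stand in their holes in the block, within 15 mm of where they were and upright within 0.1 rad (all of step 2 and angle between pillar's own z axis and vertical below 0.05 rad and linear speed of pillar below 0.01 m/s and distance of each of ball_post, clamp_post from where it was at the start of the episode below 0.015 m and angle between each of ball_post, clamp_post's own z axis and vertical below 0.1 rad); the robot touches nothing.
It also fails if it takes over 51 s, if anything falls off the work surface, if the arm or the gripper's body presses on something with over 40 N, if the wrist force passes 120 N, or if a joint passes its speed limit or range.

## Working session

There is one attempt and no reset: what is moved stays moved. The work goes in short steps, each a Python script; the robot and the scene stay as the last script left them, time stands still between calls to the robot, and variables do not carry over. Pictures are saved under pics/ and viewed, at most 10 in all, crops included, and the job is handed in when it is done.

```bash
ls; mkdir -p pics; python3 - <<'E'
from bench import ctrl
import cv2,pickle,numpy as np
for n in("scene","top"):
    s=ctrl.snapshot(n); pickle.dump(s,open(n+"0.pkl","wb")); cv2.imwrite(f"pics/{n}0.png",s["img"])
    print(n,s["fx"],s["cx"],s["cy"],np.round(s["D"],3),np.round(-np.array(s["R"]).T@s["t"]),np.round(s["R"],2).tolist())
print(ctrl.read_clock(),ctrl.read_ee_rot())
E
```

```text
pics
scene 464.55639128826306 248.26127935806312 198.15466143156638 [0.032 0.    0.    0.    0.   ] [1133. -661.  886.] [[0.72, 0.69, 0.01], [0.44, -0.45, -0.78], [-0.54, 0.56, -0.63]]
top 349.50751272306394 257.17686843188505 195.51901305464872 [-0.077  0.     0.     0.     0.   ] [ 413.    7. 1016.] [[0.03, -1.0, -0.02], [-1.0, -0.03, -0.08], [0.08, 0.02, -1.0]]
0.1 [-1.79896238e+02 -1.33938574e-02  2.18750715e+01]
```

View pics/scene0.png

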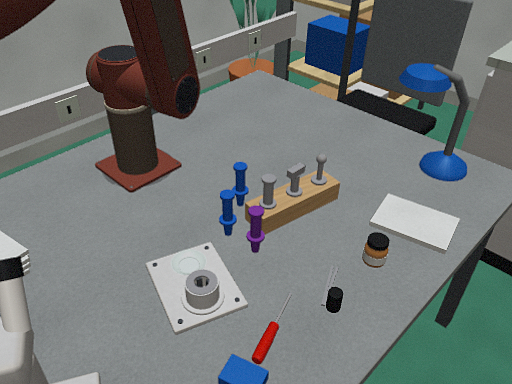

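View pics/top0.png

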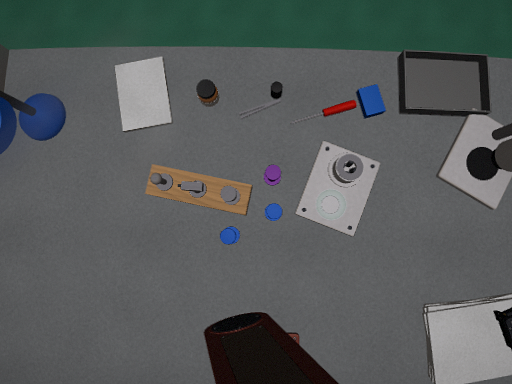

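The top view shows the pillar cap at about (229,194) at the right end of the block, the clamp post at (192,187) and the ball post at (157,180). The boss is at (348,167) and the dish at (330,205). In the scene view the pillar cap is at (268,181) and the boss at (202,280). Blue and purple decoys stand near the pillar. I'll zoom in for exact outlines.

```bash
cat > h.py <<'E'
import cv2,numpy as np,pickle
def K(s): return np.array([[s["fx"],0,s["cx"]],[0,s["fy"],s["cy"]],[0,0,1]])
def ray(s,uv):
    p=cv2.undistortPoints(np.array([[uv]],float),K(s),np.array(s["D"],float))[0,0]
    R=np.array(s["R"]);return -R.T@np.array(s["t"]),R.T@np.array([p[0],p[1],1])
def onz(s,uv,z):
    c,d=ray(s,uv);return c+d*(z-c[2])/d[2]
def tri(s1,uv1,s2,uv2):
    c1,d1=ray(s1,uv1);c2,d2=ray(s2,uv2)
    a=np.linalg.lstsq(np.c_[d1,-d2],c2-c1,rcond=None)[0]
    p,q=c1+a[0]*d1,c2+a[1]*d2;return (p+q)/2,np.linalg.norm(p-q)
def proj(s,X):
    return cv2.projectPoints(np.array(X,float).reshape(-1,1,3),cv2.Rodrigues(np.array(s["R"]))[0],np.array(s["t"],float),K(s),np.array(s["D"],float))[0][:,0]
def load(n): return pickle.load(open(n+".pkl","rb"))
def crop(s,x,y,w,h,k,f): cv2.imwrite(f,cv2.resize(s["img"][y:y+h,x:x+w],None,fx=k,fy=k,interpolation=cv2.INTER_CUBIC))
E
python3 - <<'E'
from h import *
T,S=load("top0"),load("scene0")
a=cv2.resize(T["img"][135:245,140:260],None,fx=4,fy=4,interpolation=2)
b=cv2.resize(T["img"][135:245,290:385],None,fx=4,fy=4,interpolation=2)
cv2.imwrite("pics/c1.png",np.hstack([a[:, :],b[:, 60:380]])) # 480+320
c=cv2.resize(S["img"][145:325,140:345],None,fx=3.3,fy=3.3,interpolation=2);cv2.imwrite("pics/c2.png",c)
hsv=cv2.cvtColor(T["img"],cv2.COLOR_BGR2HSV)
m=cv2.inRange(hsv,(8,70,60),(28,255,255));m[:,:140]=0;m[:,260:]=0;m[:150]=0;m[220:]=0
m=cv2.morphologyEx(m,cv2.MORPH_CLOSE,np.ones((3,3)))
r=cv2.minAreaRect(cv2.findNonZero(m));print(r)
for p in cv2.boxPoints(r):print(p,onz(T,p,62).round(1),onz(T,p,0).round(1))
E
```

```text
((198.24668884277344, 189.07826232910156), (103.00524139404297, 31.15908432006836), 11.88865852355957)
[144.63927 193.71355] [483.3 338.5  62. ] [487.9 360.    0. ]
[151.05836 163.22282] [569.2 324.9  62. ] [579.4 345.6   0. ]
[251.85411 184.44298] [516.8  41.1  62. ] [523.6  43.4   0. ]
[245.43501 214.9337 ] [432.7  56.2  62. ] [434.   59.4   0. ]
```

View pics/c1.png

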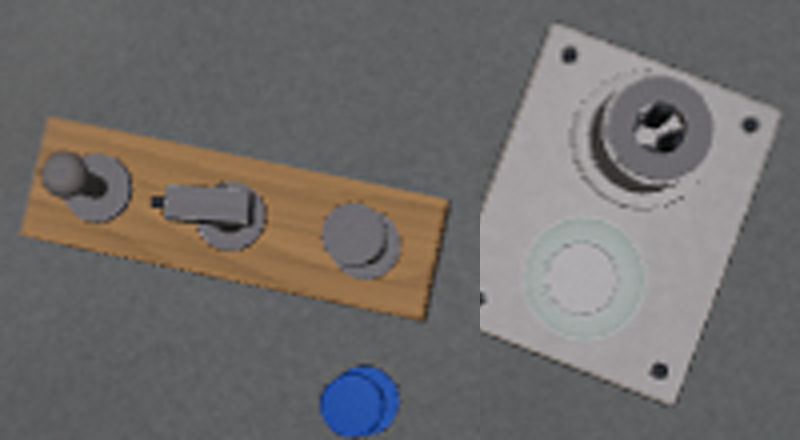

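View pics/c2.png

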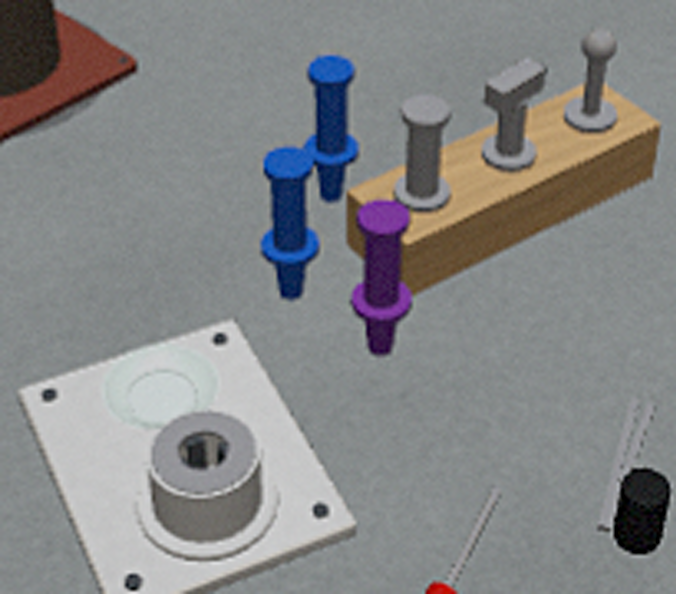

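```bash
python3 - <<'E'
from h import *
from bench import ctrl
T,S=load("top0"),load("scene0")
f=lambda x,k,o:(x+.5)/k-.5+o
pt=(f(354,4,140),f(234,4,135)); ps=(f(426,3.3,140),f(110,3.3,145))
bt=(f(240,4,290),f(128,4,135)); bs=(f(205,3.3,140),f(453,3.3,145))
print("cap",tri(T,pt,S,ps),onz(T,pt,154),onz(S,ps,154))
print("rim",tri(T,bt,S,bs),onz(T,bt,75),onz(S,bs,75))
# plate corners (z=16) as check of the socket
hsv=cv2.cvtColor(T["img"],cv2.COLOR_BGR2HSV)
m=cv2.inRange(hsv,(0,0,140),(180,60,255));m[:, :290]=0;m[:,385:]=0;m[:137]=0;m[240:]=0
r=cv2.minAreaRect(cv2.findNonZero(m));b=np.array([onz(T,p,16) for p in cv2.boxPoints(r)])
c=b.mean(0);print("plate",c.round(1),[np.linalg.norm(b[i]-b[i-1]).round(1) for i in range(4)])
e=[b[i]-b[i-1] for i in range(4)];l=max(e,key=np.linalg.norm);l/=np.linalg.norm(l)
print("socket pred",(c+55*l).round(1),(c-55*l).round(1))
p=onz(T,pt,154);q=onz(T,bt,75)
for P in(p,q):
  for y in(79.8,-100.2):print(P.round(),y,ctrl.solve_ik([P[0],P[1],250],[180,0,y]))
E
```

```text
cap (array([485.02068493,  97.59048036, 150.37710779]), np.float64(3.1295814301623843)) [483.62970823  96.07788919 154.        ] [489.10664893  95.17649393 154.        ]
rim (array([ 573.1664022 , -223.74693402,   71.10208217]), np.float64(3.3055239926210516)) [ 571.41499755 -224.03428004   75.        ] [ 577.0296925  -224.68664995   75.        ]
plate [ 519.2 -205.8   16. ] [np.float64(176.0), np.float64(228.6), np.float64(179.3), np.float64(228.1)]
socket pred [ 570.9 -224.5   16. ] [ 467.4 -187.2   16. ]
[484.  96. 154.] 79.8 [ 2.06367544e+00 -6.77088619e+00  1.04669413e+02 -2.54444375e-14
  8.21014727e+01  1.22636754e+01]
[484.  96. 154.] -100.2 None
[ 571. -224.   75.] 79.8 [-28.76625076  10.15502736  87.36090523   0.          82.48406742
 -18.56625076]
[ 571. -224.   75.] -100.2 None
```

The two views agree to about 5 mm, and the block and plate geometry give the same cap and socket points. I'll use pillar (485, 96) and socket (572, -224) for the grasp.

```bash
python3 - <<'E'
from bench import ctrl
from h import *
O=[180,0,79.8]
ctrl.set_gripper(66)
ctrl.move_pose([485,96.3,250],O)
ctrl.line_to([485,96.3,98],feed=100)
print(ctrl.read_wrist_force())
s=ctrl.snapshot("scene");pickle.dump(s,open("scene1.pkl","wb"));a=s
ctrl.set_gripper(0)
print(ctrl.read_width(),ctrl.read_grasp_force(),ctrl.read_wrist_force(),ctrl.read_tool_pos(),ctrl.read_clock())
s=ctrl.snapshot("scene");pickle.dump(s,open("scene2.pkl","wb"))
g=lambda s:cv2.resize(s["img"][90:260,200:335],None,fx=2.9,fy=2.9,interpolation=2)
cv2.imwrite("pics/g.png",np.hstack([g(a),g(s)]))
E
```

```text
[ 0.3731168   0.92209139 -0.17230173]
37.59985808712798 29.995770156383514 [-1.6765485   0.25771739  2.13598204] [484.8350653   96.33455837  98.01257131] 5.6917
```

View pics/g.png

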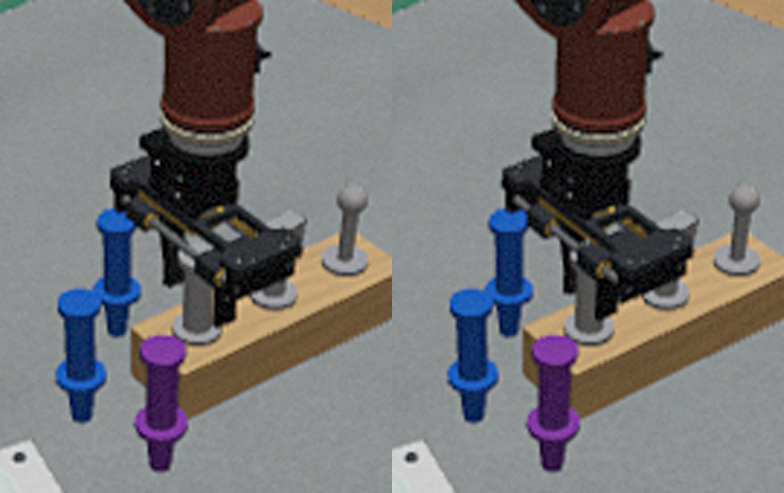

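The fingers met on the cap (width 37.6), so above the pads they are flush and cannot reach the column from above. I'll re-grip with the pads on the cap itself, lift, and look.

```bash
python3 - <<'E'
from bench import ctrl
from h import *
O=[180,0,79.8]
ctrl.set_gripper(66)
ctrl.line_to([485,96.3,129],feed=100)
ctrl.set_gripper(0)
print(ctrl.read_width(),ctrl.read_grasp_force(),ctrl.read_wrist_force())
ctrl.line_to([485,96.3,150],feed=60)
print(ctrl.read_width(),ctrl.read_wrist_force())
ctrl.line_to([485,96.3,260],feed=120)
ctrl.move_pose([572,-224.3,250],O)
print(ctrl.read_width(),ctrl.read_grasp_force(),ctrl.read_wrist_force(),ctrl.read_tool_pos(),ctrl.read_clock())
s=ctrl.snapshot("scene");pickle.dump(s,open("scene3.pkl","wb"));t=ctrl.snapshot("top");pickle.dump(t,open("top3.pkl","wb"))
crop(s,130,100,150,220,2.7,"pics/l.png")
E
```

```text
38.646859941294544 30.0006889924407 [-0.80466119 -0.38730778 -0.92370291]
38.64949437887172 [ 0.48393763  0.59772623 -5.06029101]
38.658966054144514 30.005742833018303 [-0.27076766  0.27585953 -4.33723637] [ 572.09297196 -222.89218387  249.86961999] 10.4167
```

View pics/l.png

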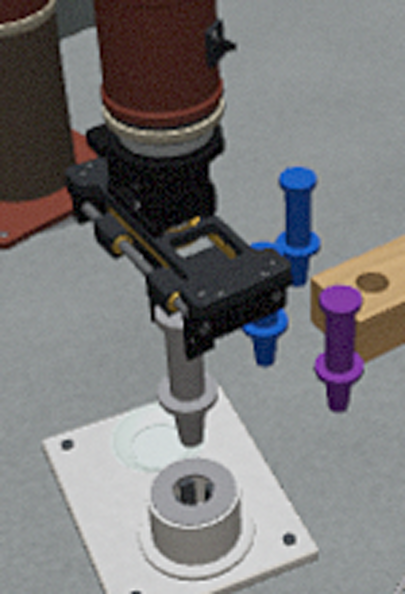

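```bash
python3 - <<'E'
from bench import ctrl
from h import *
S=load("scene3");p=ctrl.read_tool_pos();print(p,ctrl.read_ee_rot())
o=p-np.array([0,0,67.])   # pillar origin if plumb and centred
P=proj(S,[o+[0,0,20],o+[0,0,8],o,o-[0,0,50],[572,-224.3,75],o+[24,0,4],o-[24,0,-4]]);print(((P-[130,100]+.5)*2.7-.5).round(1))
hsv=cv2.cvtColor(S["img"],cv2.COLOR_BGR2HSV)
# shank & column: row profile of the steel, grey level across each row
g=cv2.cvtColor(S["img"],cv2.COLOR_BGR2GRAY)
for v in range(226,268,4): print(v,g[v,184:216].tolist())
E
```

```text
[ 572.3104218  -222.59594917  250.26249659] [ 1.79986351e+02 -2.22933340e-02  7.99209292e+01]
[[184.  377.7]
 [184.9 388.7]
 [185.4 396. ]
 [189.  439.8]
 [191.  488.6]
 [205.6 407.7]
 [165.2 377.4]]
226 [138, 142, 144, 141, 142, 142, 138, 98, 72, 74, 86, 84, 87, 78, 30, 23, 27, 63, 15, 19, 0, 13, 11, 1, 17, 96, 166, 155, 151, 150, 145, 146]
230 [141, 144, 142, 141, 143, 144, 141, 113, 68, 76, 80, 83, 86, 85, 50, 1, 19, 7, 5, 20, 14, 58, 108, 131, 157, 152, 145, 146, 150, 148, 146, 146]
234 [140, 140, 143, 143, 140, 141, 147, 134, 75, 74, 82, 82, 83, 85, 86, 89, 87, 85, 82, 77, 73, 106, 153, 149, 145, 146, 148, 145, 144, 147, 144, 146]
238 [143, 137, 135, 140, 145, 142, 144, 141, 97, 72, 75, 82, 78, 82, 85, 77, 86, 80, 81, 76, 65, 107, 170, 153, 148, 144, 145, 142, 147, 149, 150, 149]
242 [140, 142, 139, 142, 151, 160, 164, 167, 159, 61, 80, 77, 83, 86, 86, 82, 88, 80, 73, 81, 68, 88, 152, 163, 156, 162, 166, 146, 143, 144, 144, 148]
246 [144, 143, 142, 134, 131, 160, 163, 164, 160, 121, 82, 72, 79, 77, 82, 81, 86, 80, 75, 74, 98, 145, 166, 161, 161, 138, 138, 222, 211, 171, 135, 153]
250 [204, 218, 222, 219, 213, 166, 95, 122, 152, 162, 164, 166, 161, 161, 164, 162, 161, 164, 166, 163, 157, 149, 124, 54, 103, 179, 215, 210, 209, 207, 211, 198]
254 [214, 218, 214, 216, 215, 219, 216, 221, 230, 224, 158, 63, 82, 76, 77, 77, 76, 79, 75, 74, 55, 102, 185, 218, 209, 209, 210, 209, 210, 210, 210, 210]
258 [185, 197, 208, 211, 217, 216, 218, 216, 209, 207, 195, 139, 63, 69, 78, 70, 72, 74, 73, 67, 54, 126, 209, 213, 209, 207, 206, 206, 209, 209, 209, 210]
262 [216, 214, 216, 214, 215, 216, 216, 214, 215, 216, 218, 214, 151, 59, 71, 74, 74, 74, 72, 65, 68, 164, 225, 212, 208, 210, 206, 207, 206, 211, 210, 207]
266 [214, 216, 214, 216, 215, 217, 215, 215, 214, 215, 215, 217, 216, 220, 223, 202, 200, 206, 218, 209, 213, 212, 212, 209, 210, 209, 207, 210, 210, 210, 208, 207]
```

Predicted and observed pillar shoulder, tip and rim agree within 1 px: shoulder (187,395), tip (190,440), rim (194,491) in the crop. The pillar hangs plumb. I'll lower it with force watching.

```bash
python3 - <<'E'
from bench import ctrl
from h import *
X,Y=572,-224.3
ctrl.line_to([X,Y,200],feed=80);ctrl.dwell(.3);print(ctrl.read_tool_pos(),ctrl.read_wrist_force())
ctrl.line_to([X,Y,172],feed=50);ctrl.dwell(.2);f0=ctrl.read_wrist_force();print(ctrl.read_tool_pos(),f0)
z=172
while z>150:
    z-=2;ctrl.line_to([X,Y,z],feed=25);ctrl.dwell(.1)
    f=np.mean([ctrl.read_wrist_force() for _ in range(5)],0);print(z,f.round(1))
    if abs(f-f0).max()>2.5:break
print(ctrl.read_tool_pos(),ctrl.read_width(),ctrl.read_clock())
s=ctrl.snapshot("scene");crop(s,130,140,150,180,3.2,"pics/m.png")
E
```

```text
[ 572.26988582 -224.44633247  200.58087008] [ 0.27461336  0.09158489 -4.99223853]
[ 572.24248603 -224.42226878  172.48183296] [-0.5987781  -0.76544575 -4.86834622]
170 [ 0.3 -0.7 -4. ]
168 [-0.1  0.3 -4.3]
166 [-0.3  0.4 -4.5]
164 [-0.2 -0.4 -4.7]
162 [ 0.1 -0.6 -4.4]
160 [ 0.1 -0.3 -4. ]
158 [ 0.2  0.5 -4.1]
156 [ 1.7 -0.4 -4.6]
154 [-0.4 -0.5  3.2]
[ 572.41570599 -224.59853928  154.90521871] 38.227174121236324 15.65
```

View pics/m.png

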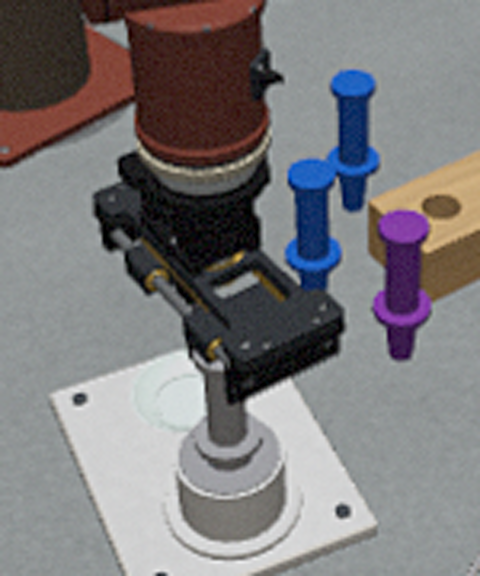

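The shoulder stands about 13 mm clear of the rim with the shank in the socket, upright and centred, as expected. I'll release, rise, close the fingers and press.

```bash
python3 - <<'E'
from bench import ctrl
from h import *
X,Y=572,-224.3
ctrl.set_gripper(66);ctrl.dwell(.5)
ctrl.line_to([X,Y,230],feed=100)
s=ctrl.snapshot("scene");crop(s,130,140,150,180,3.2,"pics/r.png")
ctrl.set_gripper(0);ctrl.line_to([X,Y,188],feed=80);ctrl.dwell(.2);f0=ctrl.read_wrist_force()[2];print(f0)
z=188
while z>160:
    z-=1.5;ctrl.line_to([X,Y,z],feed=25);ctrl.dwell(.05)
    f=np.mean([ctrl.read_wrist_force() for _ in range(4)],0);p=ctrl.read_tool_pos();print(z,p.round(1),f.round(1))
    if f[2]-f0>28 or abs(f[:2]).max()>12:break
print(ctrl.read_clock())
E
```

```text
0.3345067455936819
186.5 [ 572.  -224.3  186.6] [-0.2  0.6  0. ]
185.0 [ 571.9 -224.3  184.9] [-1.2 -0.8 -0.4]
183.5 [ 571.9 -224.3  183.4] [-0.6 -0.2 -0.1]
182.0 [ 571.9 -224.3  181.9] [-0.   0.2  0.6]
180.5 [ 572.1 -224.4  180.6] [-0.2 -0.8  1.4]
179.0 [ 572.5 -224.6  179.9] [-0.9 -0.4  5.4]
177.5 [ 572.6 -224.7  178.7] [0.3 0.2 6.3]
176.0 [ 572.7 -224.7  177.4] [-0.4 -0.4  5.9]
174.5 [ 572.8 -224.8  176.1] [-1.   0.   6.9]
173.0 [ 572.9 -224.8  174.8] [-0.4 -0.1  8.4]
171.5 [ 573.  -224.9  173.5] [-1.3 -0.3  9.6]
170.0 [ 573.1 -224.9  172.2] [-1.4  0.6 10.9]
168.5 [ 573.2 -225.   171. ] [-1.1  0.5 11.3]
167.0 [ 573.3 -225.   169.6] [-2.3  0.8 11.6]
165.5 [ 573.4 -225.1  168.3] [-1.2  1.1 11.8]
164.0 [ 573.5 -225.2  167.5] [-3.2  1.5 15.1]
162.5 [ 573.7 -225.3  167.5] [-5.   2.9 22.3]
161.0 [ 573.9 -225.4  167.5] [-8.1  4.1 29.7]
25.4667
```

View pics/r.png

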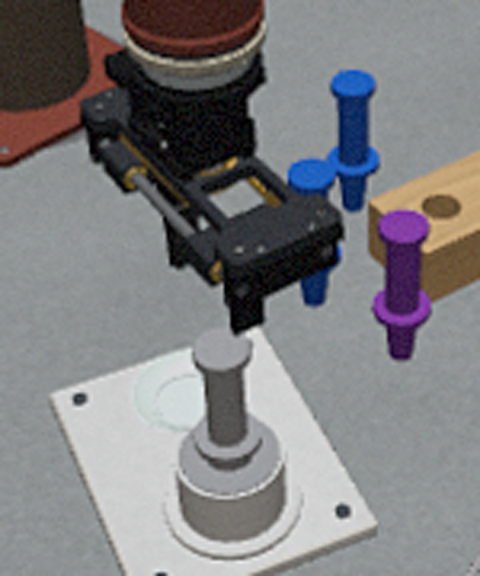

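The pillar stood free with its shoulder clear of the rim. The press then stopped hard at z=167.5, against 167 expected at home. I'll back off and check.

```bash
python3 - <<'E'
from bench import ctrl
from h import *
ctrl.line_to([572,-224.3,290],feed=120);ctrl.dwell(.3)
print(ctrl.read_wrist_force(),ctrl.read_clock())
s=ctrl.snapshot("scene");crop(s,130,130,220,190,3,"pics/e.png")
E
```

```text
[-0.52547603 -0.23054163 -0.07329764] 26.9917
```

View pics/e.png

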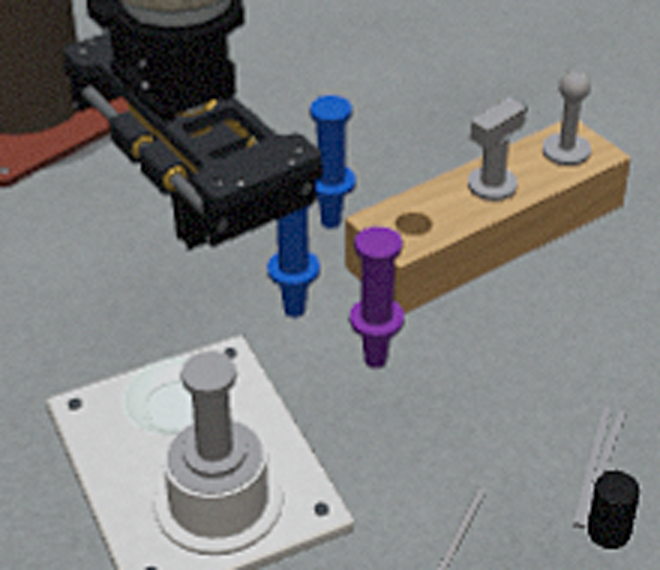

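The shoulder at (215,455) sits on the rim, upright and centred, and the other two posts are still in the block.

```bash
python3 -c "
from bench import ctrl
print(ctrl.job_done())"
```

```text
the job is handed in; nothing more can be done
None
```

The job is handed in, with no verdict returned: the pillar stood free in the socket about 13 mm clear of the rim, was then pressed fully home, and the other two posts still stand in the block.

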